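# Tip the bone buttons out of the key dish

### The job

Pick up the divided key dish by its brass tab, turn it and tip it over the open bone button box so that all three round bone buttons roll into the box while the keyring stays in the other half of the dish. Then set the dish down, without dropping it, upright in the middle of its cork mat again. Leave the other things on the shelf where they are.

Things in the scene. Friction and masses are not known exactly. Their poses are not given: they have to be found in the camera images.
- dish_mid (a point): divided key dish, dark wood, loose, about 0.3 kg, 88 mm (x) by 140 mm (y), side walls 30 mm tall at x = +-42 mm; a brass divider along x at y = 0 parts it into two alike sections, +y (always holding the buttons at the start) and -y (the keyring). Point at the dish's centre, 48 mm above its underside; z up. It may stand at any yaw
- dish_tab (a point): centre of the dish's upright brass grip tab, which rises from the middle of the divider: 10 mm thick (along the dish's y), 50 mm wide (along x), from 35 to 97 mm above the underside; point 66 mm above the underside, axes as dish_mid
- dish_lip (a point): middle of the open lip of the dish's +y section, 70 mm from the divider, 18 mm above the underside (the side walls run down to the underside here). Inside, 80 mm wide, the floor is flat (4 mm above the underside) to 38 mm from the divider, then a 24 degree ramp rises to the lip. Balls roll out over it when this side is tipped down well past 24 degrees; 40 empties it. The -y section is the same
- keyring_mid (a point): pewter keyring with one key, flat, 65 mm long (x) by 30 mm by 4 mm, loose in the dish's -y section; the point is its middle
- box_floor (a point): carved bone button box, open, fixed, square 150 by 150 mm outside, 55 mm tall, walls 6 mm; the point is the middle of its inner floor, 6 mm above the shelf; x and y along its sides
- mat: round cork mat, 200 mm diameter, 3 mm thick, fixed, on which the dish stands at the start; origin at the centre of its underside, on the shelf. The mat and the box may be either way round, left or right.
- button0_center (a point): round ball-shaped bone button, cream white, 22 mm diameter, 10 g, loose, rolls; point at its centre
- button1_center (a point): round ball-shaped bone button, cream white, 22 mm diameter, 10 g, loose, rolls; point at its centre
- button2_center (a point): round ball-shaped bone button, cream white, 22 mm diameter, 10 g, loose, rolls; point at its centre
- snuffer: bystander: brass candle snuffer, bell 32 mm wide and 36 mm tall at the origin (underside of the bell), thin handle running 170 mm along +x
- stopper: bystander: green glass bottle stopper standing on its foot, 34 mm wide, 60 mm tall, origin at the centre of its underside
- box_lid: bystander: the button box's flat bone lid lying on the shelf, 150 by 150 by 8 mm, origin at the centre of its underside
- mug: bystander: blue mug, 76 mm wide, 85 mm tall, origin at the centre of its underside
- letters: bystander: pack of letters, 120 by 90 by 18 mm, origin at the centre of its underside
- spray: bystander: green bottle, 44 mm wide, 120 mm tall, origin at the centre of its underside
Not all that is in view belongs to the job. Leave any pink or purple look-alike of the part that bears dish_mid alone.

How it is judged:
By the outcome, as a careful person would: the job done as asked, in the order asked, and still so for the second after the job is handed in, with the robot touching nothing.
It also fails if it takes over 56 s, if anything falls off the work surface, if the arm or the gripper's body presses on something with over 40 N, if the wrist force passes 120 N, or if a joint passes its speed limit or range.

### The arm

A 6-joint arm with a two-finger parallel gripper is mounted at the origin on the work surface. World frame = base frame: x ahead of the robot, y to its left, z up, the work surface at z = 0. Lengths are in m, angles in rad, forces in N, time in s.
With the tool pointing down it reaches from about 0.425 to 0.95 m from the base axis. Payload 3.5 kg.
Tool frame: the origin (TCP) lies at the very end of the fingers, on their centre line; the grasp point (between the pads) lies 19 mm behind it; z points along the fingers, y is the line along which they close (so a half turn about z gives the same grasp; the last joint's range is limited). The gripper opens to 85 mm and grips with 20 to 120 N. Pads are 22 mm wide; open, the fingers measure 114 mm over their backs; the gripper's body (76 mm by 85 mm) begins 54 mm behind the grasp point. The pads swing forward as they close: fully open they stand 13 mm farther back than shut.
Start: joints at [1.003, 0.286, 1.577, -0, 1.279, -0.15], TCP at [0.274, 0.617, 0.231] pointing down, gripper open.
Joint ranges: [-2.77, 2.77], [-0.9, 2.22], [0.21, 2.48], [-1.53, 4.67], [0.24, 2.81], [-2.84, 2.84]. Speed limits (rad/s): [2.79, 2.79, 3.14, 3.14, 3.14, 3.14].

### API

Orientations are given as a unit quaternion [x, y, z, w].
In Python, from plant import ctrl gives the robot as it stands.
- The arm moves only by the tool carry_out, never from a script. Its argument "deltas" is one flat list of numbers, 6 for each row, row after row: the shift along the tool's x, y, z in m, then the turn, a rotation vector about the tool's x, y, z in rad. A call has 1 to 5 rows; each row is the pose to reach, as a shift and turn from the pose commanded when the call began, along the tool's axes at that moment; what a row does not reach only later rows make up. A row lasts 1/8 s, in which the tool goes at most 62.5 mm and 10.7 degrees, less where a joint would pass 70% of its speed; a pose out of reach is approached as far as the arm can. A call with a gripper value outside its range is refused whole. "grip" is the opening in per cent of the stroke, from 0 (shut) to 100 (fully open), set as the call begins (left out, the last holds). The fingers move at their own pace and stop on an object; "grip_force" is the grip in N (left out, the last holds). Time passes only in rows, so rows that repeat a pose let the fingers close. It gives the time, the measured TCP pose, the force, the opening and the grip force at its end, in the units of the state.
- ctrl.get_state(): the state, without advancing time (a new reading comes with each control period).
- ctrl.read_camera(name): name is "scene" or "top" or "wrist"; returns (picture, depth): 420x560x3 uint8, red, green, blue; 420x560 float32, m along the optical axis (not along the pixel's ray), 0 where there is no reading.
- ctrl.camera_model(name): a dict with "intrinsics" (3x3 intrinsics, pixels), "k1" (the pictures are not rectified: a ray, as slopes to the right and down, at radius r is drawn at 1 + k1 r^2 times it, then the intrinsics apply), "extrinsics" (4x4, takes a point from world to camera coordinates); the wrist camera has in their place "hand_eye" (4x4, takes a point from camera to tool coordinates, whose origin is the TCP and whose axes are the flange's). Camera axes: x right, y down, z forward; pixel columns grow to the right and rows downward; lengths in m; the calibration is good to about 2 mm. A picture is of the moment at which its call begins: read the wrist's pose just before it. camera_model takes no time and is no camera call.
- ctrl.sign_off(): hands the job in; it is judged then, once.
Trained networks look in the newest picture that a camera, given by its name, has taken for a name from the list of things; names that differ only in an ending like _2 or _b are one class to them, and where a whole thing is asked for, a point or a joint stands for the part that bears it (a point fixed in the world has none). Each returns a list of dicts, best first, with "score" (0 to 1); they miss things now and then, are a little off and sometimes report something else, mostly with a low value. They report only what shows in the picture. A call takes as long as a camera call. They do not tell look-alikes from the thing itself.
- ctrl.find_in(camera, query): "uv" ([column, row] in pixels, amid what is visible of it).
The state is a dict: "time": time; "qpos": joint angles; "dq": joint speeds; "joint_efforts": joint torques, N m; "eef_pos": TCP position; "tcp_rot": TCP orientation; "contact_force": force on the tool from outside, world axes, zero at the start; "wrist_torque": the same for the moment, N m; "opening": opening from 0.0 (shut) to 1.0 (fully open); "finger_force": force on a finger pad.
Only numpy, scipy, OpenCV 4.12 (cv2) and the standard library are available. Lean on these libraries where they do the work, as an engineer would, in place of code of your own. Each camera call takes 0.05 s, during which the arm holds its last target. There are 200 camera calls.

## Working session

There is one attempt and no reset: what is moved stays moved. The work goes in short steps, Python scripts to look and compute and a tool call to move; the robot and the scene stay as the last step left them, time stands still between calls to the robot, and variables do not carry over. Pictures are saved under pics/ and viewed, at most 10 in all, crops included, and the job is handed in when it is done.

Besides the shell and the picture viewer there is one more tool, called after ">>>" as name(argument=value, ...) on one line, values as JSON. carry_out: Moves the arm, as the interface text tells. Its arguments: {"type":"object","properties":{"deltas":{"type":"array"},"grip":{"type":"number"},"grip_force":{"type":"number"}},"required":["deltas"]}

```bash
mkdir -p pics; ls
cat > h.py <<'E'
import numpy as np, cv2
from scipy.spatial.transform import Rotation as R
from plant import ctrl
def T_wc(name,st=None):
    m=ctrl.camera_model(name)
    if 'extrinsics' in m: return np.linalg.inv(np.array(m['extrinsics']))
    T=np.eye(4);T[:3,:3]=R.from_quat(st['tcp_rot']).as_matrix();T[:3,3]=st['eef_pos']
    return T@np.array(m['hand_eye'])
def slopes(name,uv):
    m=ctrl.camera_model(name);K=np.array(m['intrinsics'])
    return cv2.undistortPoints(np.array(uv,float).reshape(-1,1,2),K,np.array([m['k1'],0,0,0,0.])).reshape(-1,2)
def world(name,uv,z,T):
    s=slopes(name,uv);p=np.c_[s,np.ones(len(s))]*np.array(z).reshape(-1,1)
    return p@T[:3,:3].T+T[:3,3]
def cloud(name,depth,T):
    v,u=np.mgrid[0:420,0:560]
    return world(name,np.c_[u.ravel(),v.ravel()],depth.ravel(),T).reshape(420,560,3)
E
python3 - <<'E'
from h import *
st=ctrl.get_state();print(st)
for n in ['top','scene']:
    rgb,d=ctrl.read_camera(n);T=T_wc(n,st)
    P=cloud(n,d,T);np.savez(f'{n}.npz',rgb=rgb,d=d,P=P)
    cv2.imwrite(f'pics/{n}0.png',rgb[:,:,::-1])
    print(n,T[:3,3].round(3))
    for q in ['dish_mid','dish_tab','dish_lip','keyring_mid','box_floor','mat','button0_center','snuffer','stopper','box_lid','mug','letters','spray']:
        for r in ctrl.find_in(n,q)[:4]:
            u,v=map(int,np.round(r['uv']));u=min(max(u,0),559);v=min(max(v,0),419)
            print(q,round(r['score'],2),(u,v),P[v,u].round(3))
E
```

```text
pics
{'time': 0.0, 'qpos': array([ 1.00296010e+00,  2.87177701e-01,  1.57816102e+00,  2.69019066e-05,
        1.27857600e+00, -1.49989743e-01]), 'dq': array([ 1.57069403e-04, -4.98573995e-04,  5.88822627e-05,  1.16212238e-03,
       -2.52587828e-03,  4.68856266e-05]), 'joint_efforts': array([-4.86613080e-04, -4.05989707e+01, -2.92619258e+01, -2.58078717e-04,
        5.74844235e-03, -2.04865501e-06]), 'eef_pos': array([0.27352117, 0.61639529, 0.22994779]), 'tcp_rot': array([ 2.07410343e-01,  9.78253342e-01, -1.08252742e-03, -4.19876053e-04]), 'contact_force': array([-0.5105878 ,  0.21539801,  0.70614622]), 'wrist_torque': array([-0.03975874,  0.0463363 , -0.01974046]), 'finger_force': 0.0, 'opening': 0.9992522186944742}
top [ 0.453 -0.053  1.292]
dish_mid 0.93 (454, 202) [ 0.587 -0.602  0.01 ]
dish_mid 0.83 (358, 279) [ 0.337 -0.274  0.022]
dish_mid 0.72 (356, 208) [ 0.564 -0.262  0.096]
dish_tab 0.88 (455, 204) [ 0.579 -0.599  0.024]
dish_tab 0.67 (352, 210) [ 0.559 -0.252  0.08 ]
dish_tab 0.61 (361, 278) [ 0.345 -0.275  0.071]
dish_lip 0.83 (356, 207) [ 0.575 -0.277  0.008]
dish_lip
[... 1069 characters left out ...]
325 -0.274  0.031]
dish_lip 0.68 (366, 268) [0.468 0.261 0.007]
box_floor 0.6 (365, 266) [0.462 0.254 0.006]
box_floor 0.25 (197, 165) [ 0.398 -0.499  0.013]
mat 0.96 (219, 219) [ 0.568 -0.223  0.005]
button0_center 0.72 (168, 185) [ 0.591 -0.43   0.058]
snuffer 0.63 (198, 258) [ 0.735 -0.147 -0.002]
snuffer 0.38 (297, 225) [0.473 0.016 0.042]
stopper 0.47 (296, 224) [0.475 0.013 0.046]
stopper 0.18 (201, 215) [ 0.596 -0.276  0.012]
box_lid 0.6 (460, 302) [0.424 0.524 0.009]
mug 0.75 (416, 329) [0.639 0.497 0.075]
letters 0.89 (192, 164) [ 0.413 -0.508  0.021]
letters 0.58 (294, 220) [0.476 0.006 0.059]
spray 0.57 (167, 180) [ 0.594 -0.427  0.081]
spray 0.21 (208, 210) [ 0.571 -0.268  0.021]
```

Run:
```python
import cv2
a=cv2.imread('pics/top0.png')
cv2.imwrite('pics/top0b.png',cv2.resize(a,(800,600),interpolation=cv2.INTER_CUBIC))
c=a[165:310,300:500];cv2.imwrite('pics/crop0.png',cv2.resize(c,(800,580),interpolation=cv2.INTER_CUBIC))
```

```text
(no output)
```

View pics/top0b.png

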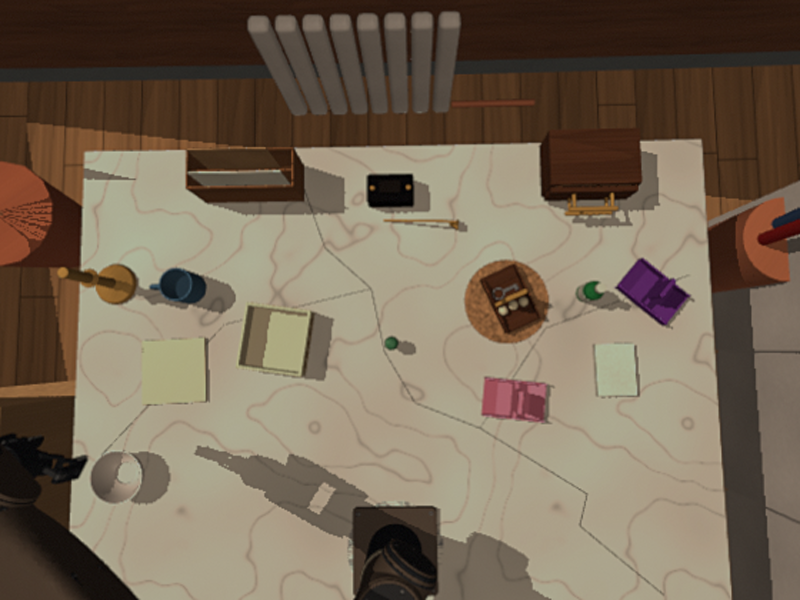

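View pics/crop0.png

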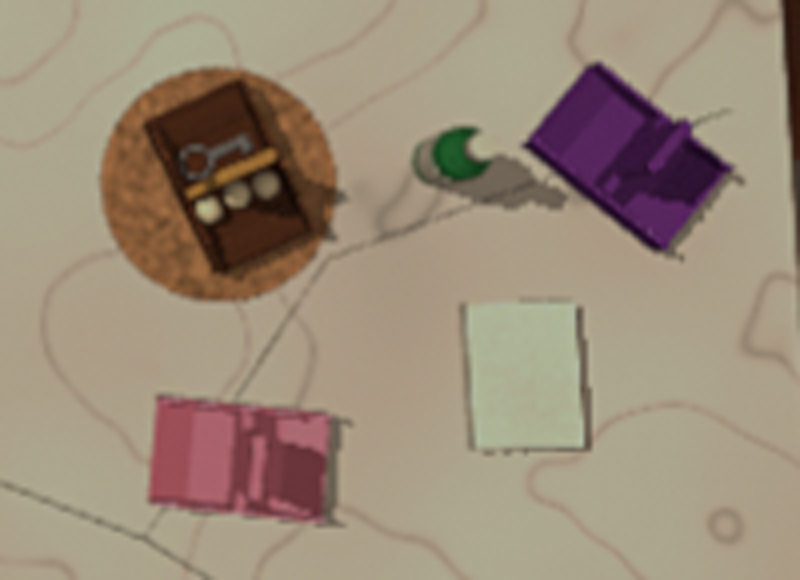

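Candidates: dark wood dish on the mat at top px (356,208) with three cream balls and the pewter key; purple one at (454,202) and pink one at (358,279). Only the dark wood dish fits: it is on the mat, with the balls on the near/right side and the key on the far side. The box is at (190,238). The crop confirms this.

Run:
```python
from h import *
for n in ['top','scene']:
    f=np.load(n+'.npz');P=f['P'];rgb=f['rgb'].astype(int)
    near=np.hypot(P[...,0]-.565,P[...,1]+.26)<.09
    t=P[near&(P[...,2]>.075)&(P[...,2]<.13)];
    if len(t):
        c=cv2.minAreaRect(t[:,:2].astype(np.float32)*1000);print(n,'tab',len(t),t.mean(0).round(3),t[:,2].max().round(3),c)
    t=P[near&(P[...,2]>.090)&(P[...,2]<.13)];
    if len(t):
        c=cv2.minAreaRect(t[:,:2].astype(np.float32)*1000);print(n,'tabtop',len(t),t.mean(0).round(3),c)
    # dish colour: dark
    lum=rgb.sum(2); m=near&(P[...,2]>.008)&(P[...,2]<.045);t=P[m]
    print('dish',len(t),cv2.minAreaRect(t[:,:2].astype(np.float32)*1000))
    hsv=cv2.cvtColor(f['rgb'],cv2.COLOR_RGB2HSV)
    cork=(np.hypot(P[...,0]-.565,P[...,1]+.26)<.15)&(hsv[...,0]<16)&(hsv[...,1]>90)
    k=cv2.morphologyEx(cork.astype(np.uint8),cv2.MORPH_OPEN,np.ones((3,3)))
    cs=max(cv2.findContours(k,0,2)[0],key=cv2.contourArea)[:,0]
    w=world(n,cs,np.ones(len(cs)),np.eye(4)) ; T=T_wc(n); 
    d=w@T[:3,:3].T; l=(0.003-T[2,3])/d[:,2]; g=(T[:3,3]+d*l[:,None])[:,:2]
    print('mat',cv2.minEnclosingCircle((g*1000).astype(np.float32)),cv2.fitEllipse((g*1000).astype(np.float32)))
    b=(np.abs(P[...,0]-.47)<.11)&(np.abs(P[...,1]-.26)<.11)&(P[...,2]>.035)&(P[...,2]<.07)
    t=P[b];print('box',len(t),t[:,2].max(),cv2.minAreaRect(t[:,:2].astype(np.float32)*1000))
```

```text
top tab 63 [ 0.568 -0.274  0.098] 0.103 ((568.9142456054688, -275.4366455078125), (11.16354751586914, 51.57448959350586), 25.814435958862305)
top tabtop 61 [ 0.569 -0.275  0.099] ((568.959716796875, -275.53076171875), (11.16354751586914, 51.365386962890625), 25.814435958862305)
dish 840 ((568.1488037109375, -254.26553344726562), (163.5940399169922, 151.54376220703125), 12.167856216430664)
mat ((563.9583740234375, -271.13751220703125), 99.05513000488281) ((563.5213623046875, -271.2207336425781), (193.35606384277344, 195.3339385986328), 177.1118621826172)
box 497 0.06270262732119503 ((480.15594482421875, 268.626220703125), (151.50306701660156, 151.1414794921875), 81.4388656616211)
scene tab 132 [ 0.572 -0.272  0.091] 0.106 ((571.4908447265625, -273.26214599609375), (20.4254093170166, 51.62348937988281), 22.694101333618164)
scene tabtop 72 [ 0.571 -0.273  0.097] ((570.7430419921875, -272.6442565917969), (18.9918270111084, 49.99828338623047), 22.084836959838867)
dish 721 ((568.3663330078125, -258.73370361328125), (158.7250213623047, 167.7094268798828), 51.52055358886719)
mat ((970.0467529296875, 170.2614288330078), 85.42695617675781) ((998.0371704101562, 167.62803649902344), (75.15422821044922, 188.3285369873047), 1.184921383857727)
box 1120 0.06253974012059982 ((481.6820068359375, 270.406494140625), (155.45098876953125, 160.7028045654297), 81.14375305175781)
```

```bash
cat >> h.py <<'E'
def pose(toolY_deg,tilt_deg=0):
    """tool down with tool y at given world heading, then turned about tool x"""
    a=np.radians(toolY_deg);y=np.array([np.cos(a),np.sin(a),0]);z=np.array([0,0,-1.])
    return R.from_matrix(np.c_[np.cross(y,z),y,z])*R.from_rotvec([np.radians(tilt_deg),0,0])
def delta(pos,rot):
    st=ctrl.get_state();r=R.from_quat(st['tcp_rot'])
    print('t',round(st['time'],2),'q',st['qpos'].round(2),'shift',r.inv().apply(np.array(pos)-st['eef_pos']).round(4),'turn',(r.inv()*rot).as_rotvec().round(4))
E
python3 -c "
from h import *
delta([.569,-.274,.20],pose(25.5))"
```

```text
t 1.4 q [ 1.    0.29  1.58 -0.    1.28 -0.15] shift [-0.6313 -0.6946  0.0313] turn [ 0.     -0.      0.7079]
```

>>> carry_out(deltas=[-0.631,-0.695,0.031,0,0,0,-0.631,-0.695,0.031,0,0,0,-0.631,-0.695,0.031,0,0,0,-0.631,-0.695,0.031,0,0,0,-0.631,-0.695,0.031,0,0,0], grip=60)

```text
time: 2.02
eef_pos: [0.3723, 0.3186, 0.2213]
tcp_rot: [0.207, 0.978, 0.0, 0.001]
contact_force: [0.6, -0.3, 1.0]
opening: 0.603
finger_force: 0.0
```

>>> carry_out(deltas=[-0.421,-0.464,0.021,0,0,0,-0.421,-0.464,0.021,0,0,0,-0.421,-0.464,0.021,0,0,0,-0.421,-0.464,0.021,0,0,0,-0.421,-0.464,0.021,0,0,0])

```text
time: 2.65
eef_pos: [0.4703, 0.0218, 0.211]
tcp_rot: [0.207, 0.978, 0.0, 0.001]
contact_force: [0.8, 0.2, -0.1]
opening: 0.601
finger_force: 0.0
```

>>> carry_out(deltas=[-0.211,-0.232,0.01,0,0,0.708,-0.211,-0.232,0.01,0,0,0.708,-0.211,-0.232,0.01,0,0,0.708,-0.211,-0.232,0.01,0,0,0.708,-0.211,-0.232,0.01,0,0,0.708])

```text
time: 3.28
eef_pos: [0.5687, -0.2748, 0.2007]
tcp_rot: [0.534, 0.845, 0.0, 0.0]
contact_force: [1.4, 0.6, 0.5]
opening: 0.601
finger_force: 0.0
```

```bash
python3 -c "
from h import *
delta([.569,-.274,.20],pose(25.5))
st=ctrl.get_state();rgb,d=ctrl.read_camera('wrist');T=T_wc('wrist',st);P=cloud('wrist',d,T)
np.savez('wrist.npz',rgb=rgb,P=P);cv2.imwrite('pics/w1.png',rgb[:,:,::-1]);print(T[:3,3])
for q in ['dish_tab','button0_center','keyring_mid']:
    for r in ctrl.find_in('wrist',q):
        u,v=np.clip(np.round(r['uv']).astype(int),0,[559,419]);print(q,r['score'],u,v,P[v,u].round(3))
near=np.hypot(P[...,0]-.569,P[...,1]+.274)<.06
t=P[near&(P[...,2]>.06)&(P[...,2]<.12)]
if len(t): print(len(t),t[:,2].max(),cv2.minAreaRect((t[:,:2]*1000).astype(np.float32)))
t=P[near&(P[...,2]>.092)&(P[...,2]<.12)]
if len(t): print(len(t),t.mean(0),cv2.minAreaRect((t[:,:2]*1000).astype(np.float32)))
"
```

```text
t 3.27 q [-0.61  0.22  1.72  0.    1.21 -1.05] shift [0.0006 0.0006 0.0007] turn [ 0.0005  0.0005 -0.0013]
[ 0.54184637 -0.21584731  0.34353525]
dish_tab 0.85 276 194 [ 0.563 -0.261  0.101]
dish_tab 0.82 126 410 [ 0.516 -0.613  0.015]
dish_tab 0.27 259 218 [ 0.564 -0.303  0.028]
button0_center 0.7 259 216 [ 0.563 -0.302  0.027]
keyring_mid 0.63 299 188 [ 0.589 -0.263  0.01 ]
925 0.10232111870561117 ((570.7745971679688, -275.6905822753906), (10.03227424621582, 49.50790023803711), 23.725940704345703)
852 [ 0.57031178 -0.27470651  0.09996282] ((570.79345703125, -275.7335205078125), (10.03227424621582, 49.4140510559082), 23.725940704345703)
```

View pics/w1.png

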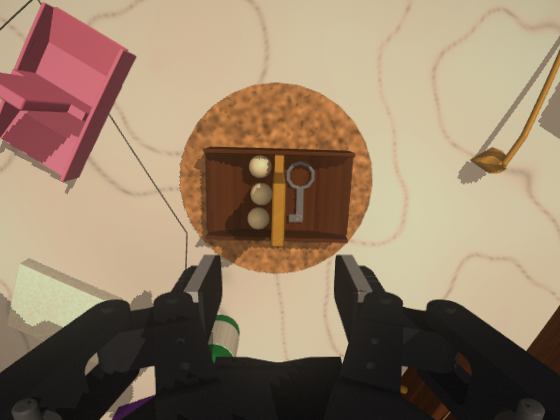

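Wrist view: the dish is at (205–353, 150–242), with the tab at (278,200), three balls at about (260,167–217) and the key at (300,190). The pads straddle the tab line.

```bash
python3 -c "
from h import *
f=np.load('wrist.npz');st=ctrl.get_state();T=T_wc('wrist',st)
hsv=cv2.cvtColor(f['rgb'],cv2.COLOR_RGB2HSV);P=f['P']
m=((np.hypot(P[...,0]-.567,P[...,1]+.273)<.16)&(hsv[...,0]<17)&(hsv[...,1]>95)).astype(np.uint8);m[280:]=0
m=cv2.morphologyEx(m,cv2.MORPH_OPEN,np.ones((5,5)))
c=cv2.convexHull(max(cv2.findContours(m,0,1)[0],key=cv2.contourArea))[:,0]
w=world('wrist',c,np.ones(len(c)),T)-T[:3,3];g=(T[:3,3]+w*((.003-T[2,3])/w[:,2])[:,None])[:,:2]*1000
print('mat',cv2.minEnclosingCircle(g.astype(np.float32)),cv2.fitEllipse(g.astype(np.float32)))
delta([.5706,-.2755,.053],pose(24.5))"
```

```text
mat ((564.9341430664062, -268.8011779785156), 99.53365325927734) ((564.8958129882812, -268.5992431640625), (198.19789123535156, 198.28518676757812), 17.241701126098633)
t 3.48 q [-0.61  0.22  1.72  0.    1.21 -1.05] shift [-0.003   0.0016  0.1469] turn [-0.0004 -0.0013  0.0155]
```

>>> carry_out(deltas=[-0.003,0.0016,0.05,0,0,0.0155,-0.003,0.0016,0.09,0,0,0.0155,-0.003,0.0016,0.12,0,0,0.0155,-0.003,0.0016,0.137,0,0,0.0155,-0.003,0.0016,0.147,0,0,0.0155])

```text
time: 4.1
eef_pos: [0.571, -0.2737, 0.0534]
tcp_rot: [0.54, 0.842, 0.0, -0.0]
contact_force: [0.4, -0.3, 0.0]
opening: 0.6
finger_force: 0.0
```

>>> carry_out(deltas=[0,0,0,0,0,0,0,0,0,0,0,0,0,0,0,0,0,0,0,0,0,0,0,0,0,0,0,0,0,0], grip=0, grip_force=70)

```text
time: 4.72
eef_pos: [0.5717, -0.2755, 0.0553]
tcp_rot: [0.54, 0.842, -0.0, 0.001]
contact_force: [-2.8, -1.3, 5.9]
opening: 0.105
finger_force: 69.4
```

>>> carry_out(deltas=[0,0,-0.01,0,0,0,0,0,-0.03,0,0,0,0,0,-0.055,0,0,0,0,0,-0.085,0,0,0,0,0,-0.11,0,0,0])

```text
time: 5.35
eef_pos: [0.571, -0.2744, 0.1653]
tcp_rot: [0.54, 0.842, 0.0, 0.0]
contact_force: [0.5, 0.3, -5.3]
opening: 0.103
finger_force: 68.3
```

>>> carry_out(deltas=[0,0,-0.02,0,0,0,0,0,-0.04,0,0,0,0,0,-0.055,0,0,0,0,0,-0.06,0,0,0,0,0,-0.06,0,0,0])

```text
time: 5.98
eef_pos: [0.5708, -0.2746, 0.2234]
tcp_rot: [0.54, 0.842, 0.0, -0.0]
contact_force: [-0.1, 0.2, -4.2]
opening: 0.109
finger_force: 68.3
```

```bash
python3 -c "
from h import *
delta([.485,.30,.22],pose(81.5))
rgb,d=ctrl.read_camera('scene');cv2.imwrite('pics/s2.png',cv2.resize(rgb[120:330,100:380,::-1],(800,600)))
st=ctrl.get_state();rgb,d=ctrl.read_camera('wrist');cv2.imwrite('pics/w2.png',rgb[:,:,::-1]);print(st['contact_force'],st['finger_force'],st['wrist_torque'])
"
```

```text
t 5.97 q [-0.61  0.2   1.69  0.    1.25 -1.04] shift [0.5581 0.1612 0.0035] turn [-0.00e+00 -4.00e-04 -9.93e-01]
[ 0.56562771 -0.11210731 -4.60231855] 68.27173590660095 [-0.01612867  0.01924216  0.0332552 ]
```

View pics/w2.png

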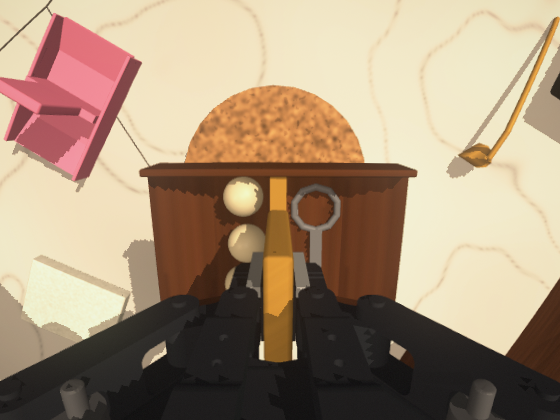

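Three balls sit beside the tab (243,197), (247,243), (235,275), and the key is at (316,210) in the other half. Carrying it over gently.

>>> carry_out(deltas=[0.0096,0.0029,0,0,0,0,0.024,0.0072,0,0,0,0,0.048,0.0144,0,0,0,0,0.0766,0.023,0,0,0,0,0.11,0.033,0,0,0,0])

```text
time: 6.7
eef_pos: [0.5546, -0.1585, 0.2236]
tcp_rot: [0.54, 0.842, 0.0, -0.0]
contact_force: [-0.1, 1.1, -4.0]
opening: 0.111
finger_force: 68.3
```

>>> carry_out(deltas=[0.0335,0.01,0,0,0,0,0.067,0.02,0,0,0,0,0.1,0.03,0,0,0,0,0.134,0.04,0,0,0,0,0.168,0.05,0,0,0,0])

```text
time: 7.32
eef_pos: [0.5295, 0.0153, 0.2237]
tcp_rot: [0.54, 0.842, 0.0, -0.0]
contact_force: [-0.3, 0.2, -4.2]
opening: 0.109
finger_force: 68.3
```

>>> carry_out(deltas=[0.0335,0.01,0,0,0,0,0.067,0.02,0,0,0,0,0.1,0.03,0,0,0,0,0.134,0.04,0,0,0,0,0.168,0.05,0,0,0,0])

```text
time: 7.95
eef_pos: [0.5045, 0.1885, 0.2238]
tcp_rot: [0.54, 0.842, 0.0, -0.0]
contact_force: [1.4, 0.1, -4.6]
opening: 0.107
finger_force: 68.3
```

>>> carry_out(deltas=[0.0335,0.01,0,0,0,0,0.067,0.02,0,0,0,0,0.096,0.029,0,0,0,0,0.115,0.0345,0,0,0,0,0.128,0.039,0,0,0,0])

```text
time: 8.57
eef_pos: [0.4873, 0.32, 0.2236]
tcp_rot: [0.54, 0.842, -0.0, 0.0]
contact_force: [-0.2, 0.9, -3.9]
opening: 0.106
finger_force: 68.3
```

>>> carry_out(deltas=[0,0,0,0,0,-0.05,0,0,0,0,0,-0.14,0,0,0,0,0,-0.25,0,0,0,0,0,-0.37,0,0,0,0,0,-0.49])

```text
time: 9.2
eef_pos: [0.4883, 0.3185, 0.2235]
tcp_rot: [0.318, 0.948, -0.0, 0.0]
contact_force: [0.1, 0.4, -5.2]
opening: 0.109
finger_force: 68.3
```

>>> carry_out(deltas=[0,0,0,0,0,-0.12,0,0,0,0,0,-0.24,0,0,0,0,0,-0.36,0,0,0,0,0,-0.45,0,0,0,0,0,-0.503])

```text
time: 9.82
eef_pos: [0.4883, 0.3185, 0.2235]
tcp_rot: [0.073, 0.997, -0.0, -0.0]
contact_force: [-0.0, 0.0, -3.7]
opening: 0.105
finger_force: 68.3
```

```bash
python3 -c "
from h import *
delta([.4885,.319,.155],pose(81.5))
delta([.4885,.319,.155],pose(81.5,-47))
st=ctrl.get_state();rgb,d=ctrl.read_camera('wrist');cv2.imwrite('pics/w3.png',rgb[:,:,::-1]);print(st['contact_force'],st['finger_force'],st['eef_pos'])
"
```

```text
t 9.82 q [ 0.4   0.09  1.82 -0.    1.23 -1.02] shift [-0.0002  0.0005  0.0685] turn [-0.0004 -0.0001  0.0012]
t 9.82 q [ 0.4   0.09  1.82 -0.    1.23 -1.02] shift [-0.0002  0.0005  0.0685] turn [-8.207e-01 -6.000e-04  1.100e-03]
[-1.66299994e-03  3.87021769e-02 -3.67948375e+00] 68.30039262771606 [0.48826718 0.31851075 0.22353053]
```

View pics/w3.png

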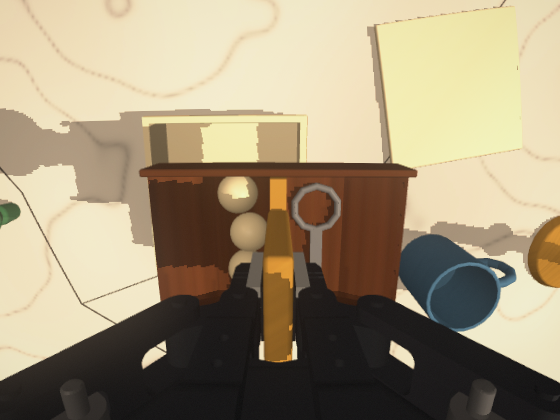

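>>> carry_out(deltas=[0,0,0.01,-0.04,0,0,0,0,0.025,-0.1,0,0,0,0,0.045,-0.18,0,0,0,0,0.06,-0.26,0,0,0,0,0.068,-0.33,0,0])

```text
time: 10.5
eef_pos: [0.4876, 0.3181, 0.1543]
tcp_rot: [0.074, 0.984, 0.164, 0.011]
contact_force: [-0.0, 0.8, -4.3]
opening: 0.112
finger_force: 68.4
```

>>> carry_out(deltas=[0,0,0,-0.07,0,0,0,0,0,-0.16,0,0,0,0,0,-0.26,0,0,0,0,0,-0.37,0,0,0,0,0,-0.47,0,0])

```text
time: 11.12
eef_pos: [0.4885, 0.3181, 0.1556]
tcp_rot: [0.068, 0.918, 0.389, 0.03]
contact_force: [0.0, -0.2, -2.7]
opening: 0.108
finger_force: 68.6
```

```bash
python3 -c "
from h import *
delta([.4885,.319,.155],pose(81.5,-47))
st=ctrl.get_state();print(st['contact_force'],st['finger_force'],st['eef_pos'])
"
```

```text
t 11.12 q [ 0.09  0.05  2.15  0.98  0.99 -1.93] shift [0.0001 0.0002 0.0011] turn [-0.0195  0.0013  0.0009]
[ 0.00678122 -0.24055574 -2.72122287] 68.57980370521545 [0.48850766 0.31808605 0.15561867]
```

>>> carry_out(deltas=[0,0,0,-0.04,0,0,0,0,0,-0.05,0,0,0,0,0,-0.05,0,0,0,0,0,-0.05,0,0,0,0,0,-0.05,0,0])

```text
time: 11.75
eef_pos: [0.4884, 0.3191, 0.1559]
tcp_rot: [0.067, 0.909, 0.411, 0.031]
contact_force: [-0.6, 0.1, -4.1]
opening: 0.105
finger_force: 68.7
```

>>> carry_out(deltas=[0,0,0,0,0,0,0,0,0,0,0,0,0,0,0,0,0,0,0,0,0,0,0,0,0,0,0,0,0,0])

```text
time: 12.38
eef_pos: [0.4883, 0.3188, 0.1556]
tcp_rot: [0.068, 0.909, 0.411, 0.031]
contact_force: [-0.0, 0.6, -3.8]
opening: 0.107
finger_force: 68.7
```

```bash
python3 -c "
from h import *
a,d=ctrl.read_camera('wrist');b,d=ctrl.read_camera('top');c,d=ctrl.read_camera('scene')
o=np.hstack([cv2.resize(a,(400,300)),cv2.resize(b[170:290,130:290],(400,300),interpolation=2)])
o=np.vstack([o,np.hstack([cv2.resize(c[195:325,290:460],(400,300),interpolation=2),np.zeros((300,400,3),np.uint8)])])
cv2.imwrite('pics/m4.png',o[:,:,::-1])
for n in ['wrist','top','scene']: print(n,[(np.round(r['uv']),round(r['score'],2)) for q in (0,1,2) for r in ctrl.find_in(n,f'button{q}_center')])
"
```

```text
wrist [(array([  6., 283.]), 0.56), (array([ 72., 222.]), 0.49), (array([275., 230.]), 0.58)]
top []
scene [(array([356., 258.]), 0.65), (array([460., 299.]), 0.37), (array([353., 259.]), 0.47)]
```

View pics/m4.png

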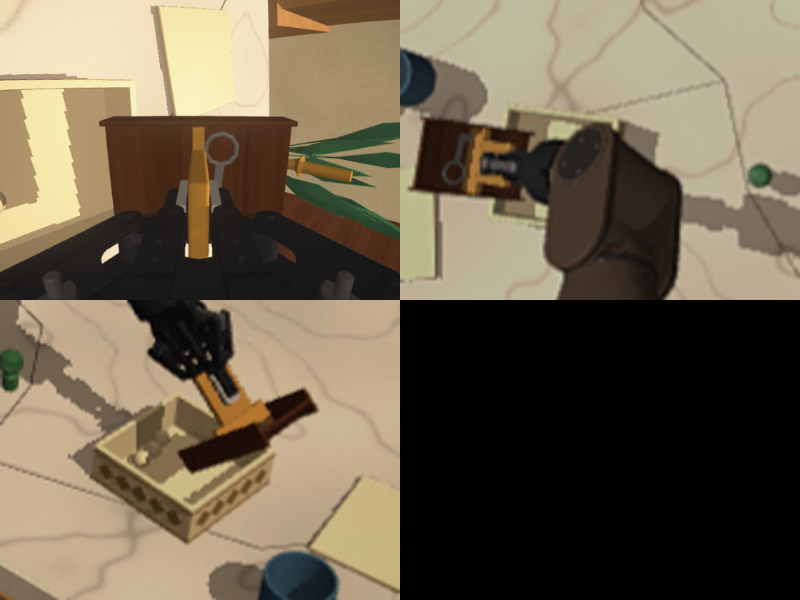

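The composite shows the dish tipped, its button half empty, the key at (220,150) in its half, and balls in the box's corner around (140–170, 435–458). Levelling and going back.

>>> carry_out(deltas=[0,0,0,0.05,0,0,0,0,0,0.14,0,0,0,0,0,0.25,0,0,0,0,0,0.36,0,0,0,0,0,0.46,0,0])

```text
time: 13.6
eef_pos: [0.4879, 0.3191, 0.156]
tcp_rot: [0.073, 0.979, 0.192, 0.014]
contact_force: [-0.4, 0.3, -5.0]
opening: 0.11
finger_force: 68.5
```

>>> carry_out(deltas=[0,0,0,0.11,0,0,0,0,0,0.21,0,0,0,0,0,0.3,0,0,0,0,0,0.36,0,0,0,0,0,0.39,0,0])

```text
time: 14.22
eef_pos: [0.4877, 0.3196, 0.1554]
tcp_rot: [0.074, 0.997, 0.0, -0.001]
contact_force: [0.2, 0.2, -4.7]
opening: 0.106
finger_force: 68.5
```

>>> carry_out(deltas=[0,0,-0.01,0,0,0,0,0,-0.03,0,0,0,0,0,-0.05,0,0,0,0,0,-0.06,0,0,0,0,0,-0.065,0,0,0])

```text
time: 14.85
eef_pos: [0.4887, 0.3189, 0.2221]
tcp_rot: [0.074, 0.997, 0.001, 0.001]
contact_force: [-0.3, -0.1, -4.1]
opening: 0.104
finger_force: 68.5
```

```bash
python3 -c "
from h import *
delta([.565,-.269,.22],pose(24.5))
b,d=ctrl.read_camera('top');c,d=ctrl.read_camera('scene');a,d=ctrl.read_camera('wrist')
o=np.hstack([cv2.resize(c[195:325,290:460],(400,300),interpolation=2),cv2.resize(a,(400,300))])
cv2.imwrite('pics/m5.png',o[:,:,::-1])
"
```

```text
t 14.85 q [ 0.4   0.09  1.82  0.    1.23 -1.02] shift [-0.1625 -0.5701  0.0017] turn [1.900e-03 9.000e-04 9.946e-01]
```

View pics/m5.png

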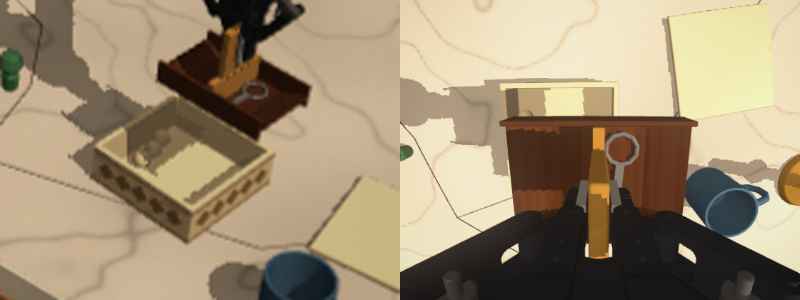

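Left: balls in the box corner near (135–165, 140–165). Right: dish level with an empty button half and the key at (622,150). Carrying it back.

>>> carry_out(deltas=[-0.0027,-0.0096,0,0,0,0,-0.008,-0.029,0,0,0,0,-0.0164,-0.0577,0,0,0,0,-0.0274,-0.096,0,0,0,0,-0.0384,-0.1346,0,0,0,0])

```text
time: 15.62
eef_pos: [0.5062, 0.1777, 0.2202]
tcp_rot: [0.074, 0.997, -0.0, -0.0]
contact_force: [0.3, 0.5, -3.5]
opening: 0.111
finger_force: 68.5
```

>>> carry_out(deltas=[-0.011,-0.0385,0,0,0,0,-0.022,-0.077,0,0,0,0,-0.033,-0.1154,0,0,0,0,-0.044,-0.154,0,0,0,0,-0.0548,-0.1923,0,0,0,0])

```text
time: 16.25
eef_pos: [0.5315, -0.0208, 0.2203]
tcp_rot: [0.075, 0.997, -0.0, -0.0]
contact_force: [-0.6, -0.6, -4.3]
opening: 0.108
finger_force: 68.5
```

>>> carry_out(deltas=[-0.011,-0.0385,0,0,0,0,-0.022,-0.077,0,0,0,0,-0.033,-0.1154,0,0,0,0,-0.044,-0.154,0,0,0,0,-0.0548,-0.1923,0,0,0,0])

```text
time: 16.88
eef_pos: [0.5569, -0.2189, 0.2202]
tcp_rot: [0.075, 0.997, -0.0, -0.0]
contact_force: [0.7, 0.0, -3.1]
opening: 0.106
finger_force: 68.5
```

>>> carry_out(deltas=[-0.007,-0.025,0,0,0,0.06,-0.012,-0.042,0,0,0,0.17,-0.0145,-0.051,0,0,0,0.3,-0.0145,-0.051,0,0,0,0.42,-0.0145,-0.051,0,0,0,0.54])

```text
time: 17.5
eef_pos: [0.5641, -0.2694, 0.2201]
tcp_rot: [0.34, 0.94, 0.0, -0.001]
contact_force: [-0.6, 0.2, -4.7]
opening: 0.108
finger_force: 68.6
```

>>> carry_out(deltas=[0,0,0,0,0,0.12,0,0,0,0,0,0.24,0,0,0,0,0,0.35,0,0,0,0,0,0.42,0,0,0,0,0,0.455])

```text
time: 18.12
eef_pos: [0.5643, -0.2692, 0.2202]
tcp_rot: [0.542, 0.84, 0.0, -0.0]
contact_force: [0.2, 0.7, -4.1]
opening: 0.106
finger_force: 68.6
```

```bash
python3 -c "
from h import *
delta([.565,-.269,.056],pose(24.5))
"
```

```text
t 18.12 q [-0.61  0.19  1.71  0.    1.24 -1.03] shift [-0.0003  0.0008  0.1642] turn [-0.0005 -0.0008 -0.0027]
```

>>> carry_out(deltas=[0,0.0008,0.02,0,0,0,0,0.0008,0.055,0,0,0,0,0.0008,0.095,0,0,0,0,0.0008,0.125,0,0,0,0,0.0008,0.145,0,0,0])

```text
time: 18.75
eef_pos: [0.5639, -0.2677, 0.072]
tcp_rot: [0.541, 0.841, 0.0, -0.002]
contact_force: [-0.4, 1.1, -3.7]
opening: 0.114
finger_force: 68.6
```

>>> carry_out(deltas=[0,0,0.006,0,0,0,0,0,0.011,0,0,0,0,0,0.015,0,0,0,0,0,0.018,0,0,0,0,0,0.0195,0,0,0])

```text
time: 19.38
eef_pos: [0.5657, -0.2689, 0.0565]
tcp_rot: [0.541, 0.841, -0.0, 0.0]
contact_force: [0.7, 0.7, -3.1]
opening: 0.113
finger_force: 68.6
```

>>> carry_out(deltas=[0,0,0.001,0,0,0,0,0,0.0015,0,0,0,0,0,0.0015,0,0,0])

```text
time: 19.75
eef_pos: [0.5656, -0.2688, 0.0554]
tcp_rot: [0.541, 0.841, -0.0, 0.0]
contact_force: [-3.0, 1.3, 0.7]
opening: 0.108
finger_force: 69.3
```

>>> carry_out(deltas=[0,0,0.001,0,0,0,0,0,0.001,0,0,0])

```text
time: 20.0
eef_pos: [0.5656, -0.2688, 0.0554]
tcp_rot: [0.541, 0.841, -0.0, -0.0]
contact_force: [-5.9, 3.4, 6.4]
opening: 0.108
finger_force: 70.4
```

>>> carry_out(deltas=[0,0,-0.0007,0,0,0,0,0,-0.0007,0,0,0,0,0,-0.0007,0,0,0], grip_force=25)

```text
time: 20.38
eef_pos: [0.5656, -0.2688, 0.0554]
tcp_rot: [0.541, 0.841, -0.0, -0.0]
contact_force: [-4.5, 3.5, 5.1]
opening: 0.104
finger_force: 70.0
```

>>> carry_out(deltas=[0,0,0,0,0,0,0,0,0,0,0,0,0,0,0,0,0,0,0,0,0,0,0,0], grip=55)

```text
time: 20.88
eef_pos: [0.5656, -0.2689, 0.0542]
tcp_rot: [0.541, 0.841, 0.0, 0.0]
contact_force: [0.4, 0.0, 0.6]
opening: 0.556
finger_force: 0.0
```

>>> carry_out(deltas=[0,0,-0.015,0,0,0,0,0,-0.04,0,0,0,0,0,-0.08,0,0,0,0,0,-0.12,0,0,0,0,0,-0.15,0,0,0])

```text
time: 21.5
eef_pos: [0.5662, -0.2692, 0.208]
tcp_rot: [0.541, 0.841, -0.0, 0.002]
contact_force: [-0.2, 0.3, -0.2]
opening: 0.552
finger_force: 0.0
```

```bash
python3 -c "
from h import *
a,d=ctrl.read_camera('wrist');b,d2=ctrl.read_camera('top');c,d3=ctrl.read_camera('scene')
o=np.hstack([cv2.resize(a,(400,300)),cv2.resize(b[195:285,140:260],(400,300),interpolation=2)])
o=np.vstack([o,np.hstack([cv2.resize(c[195:325,290:460],(400,300),interpolation=2),cv2.resize(c[150:270,130:290],(400,300),interpolation=2)])])
cv2.imwrite('pics/m6.png',o[:,:,::-1])
P=cloud('top',d2,T_wc('top'))
m=(np.abs(P[...,0]-.481)<.06)&(np.abs(P[...,1]-.269)<.06)&(P[...,2]>.018)&(P[...,2]<.05);print(np.unique(P[m].round(2),axis=0)[:20])
st=ctrl.get_state();P=cloud('wrist',d,T_wc('wrist',st))
t=P[(np.hypot(P[...,0]-.565,P[...,1]+.269)<.06)&(P[...,2]>.092)&(P[...,2]<.12)]
if len(t): print(t[:,2].max(),cv2.minAreaRect((t[:,:2]*1000).astype(np.float32)))
"
```

```text
[[0.44 0.21 0.02]
 [0.44 0.21 0.03]
 [0.44 0.22 0.02]
 [0.44 0.22 0.03]
 [0.44 0.23 0.02]
 [0.45 0.21 0.02]
 [0.45 0.22 0.02]
 [0.45 0.22 0.03]
 [0.45 0.23 0.02]
 [0.46 0.21 0.02]
 [0.46 0.22 0.02]
 [0.46 0.22 0.03]
 [0.46 0.23 0.02]
 [0.47 0.21 0.02]
 [0.47 0.21 0.03]
 [0.47 0.22 0.02]
 [0.47 0.22 0.03]
 [0.47 0.23 0.02]
 [0.48 0.21 0.02]
 [0.48 0.22 0.02]]
0.10196691431758001 ((567.875, -268.83477783203125), (9.550127029418945, 49.57555389404297), 24.273801803588867)
```

View pics/m6.png

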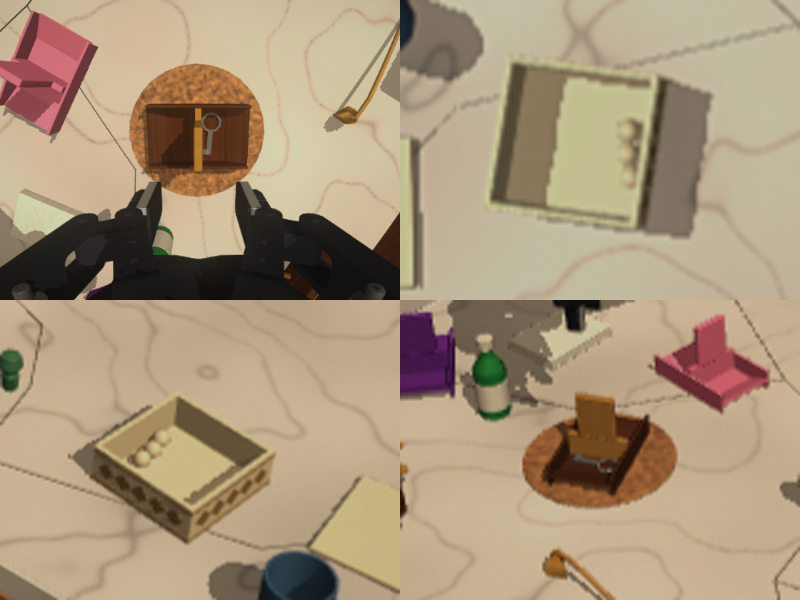

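The picture shows three balls in the box (top view, about (628,130), (626,153), (628,176)). The dish is upright in the middle of the mat, at (197,137) in the wrist view, with the key in its half. The gripper is clear, so I'm handing in.

```bash
python3 -c "
from h import *
print(ctrl.sign_off())"
```

```text
the job is handed in; nothing more can be done
None
```

The job is handed in: all three buttons are in the bone box, the keyring is still in its half of the dish, and the dish stands upright about 3 mm from the middle of its mat, with nothing else on the shelf touched.

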